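# Eject a cast resin ring from its mould and hang it on the curing hook

### The job

Press the red lever of the aluminium mould all the way down so that its pins push the amber resin ring up out of the cavity. Then take the ring by its rim, lift it clear of the mould and hang it on the J-hook of the stand, so that it hangs freely in the bend of the hook. Do not drop the ring on the bench, and do not knock over or push away the other things standing about.

Things in the scene. Friction and masses are not known exactly. Their poses are not given: they have to be found in the camera images.
- ring_center (a point): Centre (half-way up, on the axis z) of the loose amber resin ring: 136 mm outer diameter, 108 mm hole, 14 mm tall, so the rim is 14 mm wide and 14 mm tall; about 90 g. It starts lying in the mould's ring-shaped cavity, 2 mm below the mould's top face, with 2 mm free on either side of the rim, so it cannot be gripped until it is ejected.
- mould_top (a point): Centre of the top face of the aluminium mould, a fixed block 170 x 170 x 45 mm tall. The ring cavity is 16 mm deep round a 104 mm core level with the top face. Axes: z up; lever along -y. Four 10 mm pins under the rim stand at 45, 135, 225, 315 degrees from x; with the lever fully down they hold the ring level, its underside 12 mm above the top face.
- ejector_lever (a joint): Angle of the ejector lever in rad: 0 up (34 degrees above level), 0.65 fully pressed down against its stop (about level). About 5 to 9 N straight down on the pad moves it, and it stays where it is left, also with the ring on the pins.
- lever_pad (a point): Centre of the upper face of the red pad on the lever, 45 mm wide, 44 mm along the lever. The lever's axis is parallel to the mould's x, 95 mm from its centre towards -y, 40 mm above the bench; pad centre 95 mm along the lever from it. Pad face 101 mm above the bench when up; 44 mm above it and 190 mm from the mould's centre when fully down. It can be pushed straight down.
- hook_valley (a point): Lowest point of the bend of the J-hook (centre of the 10 mm bar), 230 mm above the bench, where the ring is to hang with the bar through its hole. Axes: z up; the open upturned tip (blue ball, 14 mm) points along -x, roughly towards the robot: 36 mm along -x from this point and 38 mm above it. Along +x the bar climbs to a 16 mm post, 55 mm from this point, 287 mm tall.
- wash_bottle: Bystander, to be left alone: white squeeze bottle with red cap and spout, 68 mm dia, 182 mm tall; origin at the centre of its underside.
- reagent_bottle: Bystander, to be left alone: clear glass bottle with blue cap, 72 mm dia, 150 mm tall; origin at the centre of its underside.
- dish_stack: Bystander, to be left alone: stack of three clear round dishes, 88 mm dia, 41 mm tall; origin at the centre of its underside.
- scraper: Bystander, to be left alone: spatula lying flat, 170 mm long; origin at the centre of its underside (of the whole length).
- tube_rack: Bystander, to be left alone: white rack of capped tubes, 90 x 170 x 110 mm tall; origin at the centre of its underside.
- resin_cup: Bystander, to be left alone: empty grey cup, 72 mm dia, 85 mm tall; origin at the centre of its underside.

How it is judged:
On the way, in this order (a step that is already met when the one before it is completed fails the run):
1. the lever is pressed down and the ring stands on the pins, out of the cavity (value of joint ejector_lever above 0.55 rad and z of ring_center in the frame of mould_top above 0.01 m and horizontal distance between ring_center and mould_top below 0.03 m), for 0.2 s.
2. the ring is lifted well clear of the mould (z of ring_center in the frame of mould_top above 0.06 m), for 0.1 s.
At the end, for the whole second after the job is handed in: The ring hangs upright (within about 20 degrees) and still from the bend of the J-hook: its centre is 45 to 72 mm below the lowest point of the bend and within 35 mm of it horizontally (horizontal distance between ring_center and hook_valley below 0.035 m and z of ring_center in the frame of hook_valley between -0.072 and -0.045 m and angle between ring_center's own z axis and vertical between 1.2 and 1.94 rad and linear speed of ring below 0.06 m/s); the robot touches nothing.
It fails at once if the ring lies on the bench (height (world z) of ring_center below 0.016 m).
It fails at once if another thing is pushed more than 50 mm away or knocked over (distance of any of wash_bottle, reagent_bottle, dish_stack, scraper, tube_rack, resin_cup from where it was at the start of the episode above 0.05 m or angle between any of wash_bottle, reagent_bottle, dish_stack, scraper, tube_rack, resin_cup's own z axis and vertical above 0.6 rad).
It also fails if it takes over 64 s, if anything falls off the work surface, if the arm or the gripper's body presses on something with over 40 N, if the wrist force passes 120 N, or if a joint passes its speed limit or range.

### The arm

A 6-joint arm with a two-finger parallel gripper is mounted at the origin on the work surface. World frame = base frame: x ahead of the robot, y to its left, z up, the work surface at z = 0. Lengths are in m, angles in rad, forces in N, time in s.
With the tool pointing down it reaches from about 0.35 to 0.975 m from the base axis. Payload 4.9 kg.
Tool frame: the origin (TCP) lies on the centre line of the jaws, within the pads' length; the fingertips stand ctrl.nose_length ahead of it and the grasp point (between the pads) lies 2 mm behind it (ctrl.nose_length is the distance from the TCP to the fingertips, in m); z points along the fingers, y is the direction in which the jaws open and shut (so a half turn about z gives the same grasp; the last joint's range is limited). The gripper opens to 85 mm and grips with 20 to 120 N. Pads are 22 mm wide; open, the fingers measure 114 mm over their backs; the gripper's body (76 mm by 85 mm) begins 54 mm behind the grasp point. The pads swing forward as they close: fully open they stand 13 mm farther back than shut.
Start: joints at [-1.301, 0.053, 1.613, -0, 1.476, -0.119], TCP at [0.237, -0.578, 0.248] pointing down, gripper open.
Joint ranges: [-3.01, 3.01], [-1.01, 2.22], [0.06, 2.58], [-1.02, 4.17], [0.09, 2.62], [-3.14, 3.14]. Speed limits (rad/s): [2.57, 2.57, 3.14, 3.14, 3.14, 3.14].

### API

Orientations are given as a rotation vector (axis times angle).
In Python, from station import sensors, get_image, order, ctrl gives the robot as it stands.
- The arm moves only by the tool move_arm, never from a script. Its argument "increments" is a list of rows, each a list of 5 numbers: the shift along the tool's x, y, z in cm, then the turn about the tool's z in degrees, then the finger opening in cm, from 0 to 8.54. In form: [[dx, dy, dz, twist, gripper], ...]. A call has 1 to 5 rows; each row is the pose to reach, as a shift and turn from the pose commanded when the call began, along the tool's axes at that moment; what a row does not reach only later rows make up. A row lasts 1/8 s, in which the tool goes at most 62.5 mm and 10.7 degrees, less where a joint would pass 70% of its speed; a pose out of reach is approached as far as the arm can. A call with a gripper value outside its range is refused whole. The fingers move at their own pace and stop on an object; "newtons" is the grip in N (left out, the last holds). Time passes only in rows, so rows that repeat a pose let the fingers close. It gives the time, the measured TCP pose, the force and the opening at its end, in the units of the state.
- sensors.get_obs(): the state, without advancing time (a new reading comes with each control period).
- get_image(name): name is "side" or "top"; returns a dict with "image" (420x560x3 uint8, red, green, blue), "K" (3x3 intrinsics, pixels), "D" ([k1, k2, p1, p2, k3] as OpenCV has them; the pictures are not rectified), "R" (3x3) and "t" (3): a world point X has camera coordinates R X + t. Camera axes: x right, y down, z forward; pixel columns grow to the right and rows downward; lengths in m; the calibration is good to about 2 mm. A picture is of the moment at which its call begins. There is no depth.
- order.finish_job(): hands the job in, once; it reports no verdict.
The state is a dict: "t": time; "q": joint angles; "dq": joint speeds; "effort": joint torques, N m; "tool_pos": TCP position; "tool_rot": TCP orientation; "contact_force": force on the tool from outside, world axes, zero at the start; "wrist_torque": the same for the moment, N m; "opening": finger opening in m.
Only numpy, scipy, OpenCV 4.12 (cv2) and the standard library are available. Lean on these libraries where they do the work, as an engineer would, in place of code of your own. Each camera call takes 0.05 s, during which the arm holds its last target.

## Working session

There is one attempt and no reset: what is moved stays moved. The work goes in short steps, Python scripts to look and compute and a tool call to move; the robot and the scene stay as the last step left them, time stands still between calls to the robot, and variables do not carry over. Pictures are saved under pics/ and viewed, and the job is handed in when it is done.

Besides the shell and the picture viewer there is one more tool, called after "Emit:" as name([rows], argument=value, ...), one row to a line, values as JSON. move_arm: Moves the arm, as the interface text tells. Its arguments: {"type":"object","properties":{"increments":{"type":"array"},"newtons":{"type":"number"}},"required":["increments"]}

```bash
ls; mkdir -p pics; python3 - <<'E'
from station import sensors,get_image,order,ctrl
import cv2,numpy as np,pickle
print(sensors.get_obs(), ctrl.nose_length)
d={}
for n in("side","top"):
    g=get_image(n); d[n]=g; cv2.imwrite(f"pics/{n}0.png",g["image"][:,:,::-1]); print(n,g["K"],g["D"],g["R"],g["t"])
pickle.dump(d,open("d0.pkl","wb"))
E
```

```text
pics
{'t': 0.0, 'q': array([-1.30099293e+00,  5.33412156e-02,  1.61430976e+00, -1.53926230e-05,
        1.47597353e+00, -1.19000242e-01]), 'dq': array([2.78559522e-04, 6.30725335e-04, 3.04066100e-05, 3.27707983e-04,
       2.40831045e-03, 8.62287689e-04]), 'effort': array([ 7.38995241e-04, -3.93690526e+01, -3.70172310e+01,  4.92860852e-05,
        7.07619387e-03, -4.45878044e-06]), 'tool_pos': array([ 0.23676452, -0.57778216,  0.24706326]), 'tool_rot': array([-3.08042849e+00, -6.06502879e-01,  2.64255175e-04]), 'contact_force': array([0.3847398 , 0.32976284, 0.68251706]), 'wrist_torque': array([-0.01771676, -0.02136163,  0.02663863]), 'opening': 0.08574224527579602} 0.017
side [[493.15550985   0.         284.64718343]
 [  0.         493.15550985 213.8328575 ]
 [  0.           0.           1.        ]] [-0.07733648  0.          0.          0.          0.        ] [[-0.74864623 -0.66252046  0.02440221]
 [-0.39536429  0.41660913 -0.81861097]
 [ 0.53218033 -0.62249777 -0.57382978]] [0.44231263 0.35491626 0.97006705]
top [[494.70208096   0.         277.35644348]
 [  0.         494.70208096 207.09613124]
 [  0.           0.           1.        ]] [-0.09507626  0.          0.          0.          0.        ] [[-3.88127707e-03 -9.99724253e-01  2.31593014e-02]
 [-9.88517595e-01  3.37307464e-04 -1.51105431e-01]
 [ 1.51055952e-01 -2.34798590e-02 -9.88246323e-01]] [0.01378873 0.57268416 1.51509034]
```

View pics/side0.png

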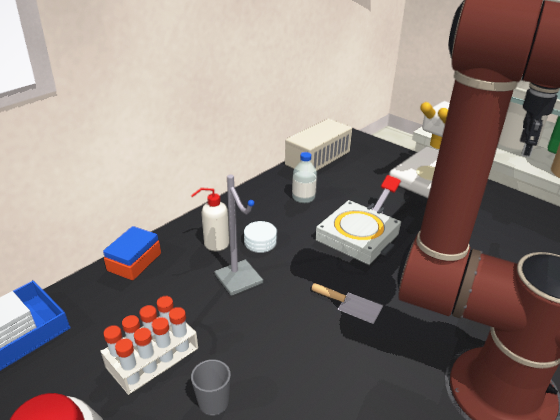

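View pics/top0.png

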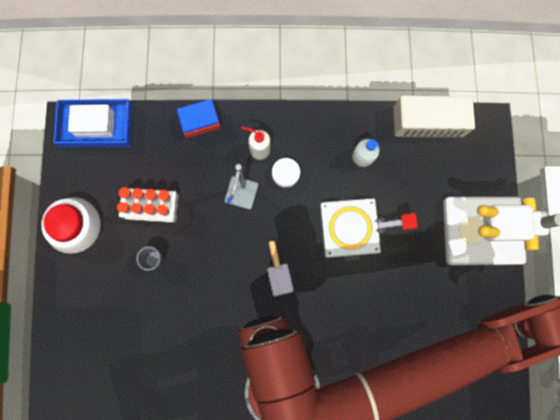

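Side view: mould with the ring at about (358,228), red pad at (391,183), hook tip ball at (251,204), post top at (231,180). Top view: ring at (350,227), pad at (409,221), ball at (229,199). Next I measure these.

```bash
cat > h.py <<'E'
import cv2,numpy as np
def ray(g,px):
    p=cv2.undistortPoints(np.array(px,float).reshape(-1,1,2),g["K"],g["D"]).reshape(-1,2)
    d=np.c_[p,np.ones(len(p))]@g["R"]; c=-g["R"].T@g["t"]; return c,d
def plane(g,px,z):
    c,d=ray(g,px); return c+d*((z-c[2])/d[:,2])[:,None]
def tri(ga,pa,gb,pb):
    ca,da=ray(ga,pa);cb,db=ray(gb,pb);da=da[0]/np.linalg.norm(da);db=db[0]/np.linalg.norm(db)
    s=np.linalg.lstsq(np.c_[da,-db],cb-ca,rcond=None)[0]
    A=ca+s[0]*da;B=cb+s[1]*db; return (A+B)/2,np.linalg.norm(A-B)
def proj(g,X):
    return cv2.projectPoints(np.atleast_2d(X).astype(float),cv2.Rodrigues(g["R"])[0],g["t"],g["K"],g["D"])[0].reshape(-1,2)
def mask(g,lo,hi,roi):
    h=cv2.cvtColor(g["image"],cv2.COLOR_RGB2HSV); m=cv2.inRange(h,np.array(lo),np.array(hi)); o=np.zeros_like(m)
    x0,y0,x1,y1=roi;o[y0:y1,x0:x1]=m[y0:y1,x0:x1];return o
def pts(m): return np.argwhere(m>0)[:,::-1].astype(float)
E
python3 - <<'E'
from h import *;import pickle
d=pickle.load(open("d0.pkl","rb"));S,T=d["side"],d["top"]
for n,g,r in(("side",S,(310,195,405,262)),("top",T,(315,195,385,260))):
    m=mask(g,(18,120,120),(32,255,255),r);P=pts(m);W=plane(g,P,0.043);hull=cv2.convexHull(P.astype(np.float32))
    H=plane(g,hull.reshape(-1,2),0.043)
    (c,R)=cv2.minEnclosingCircle(H[:,:2].astype(np.float32)); print(n,"amber",len(P),W.mean(0),c,R)
for n,g,r in(("side",S,(375,170,405,195)),("top",T,(395,205,425,235))):
    m1=mask(g,(0,150,90),(8,255,255),r)|mask(g,(172,150,90),(180,255,255),r);P=pts(m1);print(n,"pad",len(P),P.mean(0),plane(g,[P.mean(0)],0.1)); 
    if n=="side":ps=P.mean(0)
    else:pt=P.mean(0)
print(tri(S,ps,T,pt))
for n,g,r in(("side",S,(240,195,262,215)),("top",T,(220,185,240,210))):
    m=mask(g,(100,120,50),(130,255,255),r);P=pts(m);print(n,"ball",len(P),P.mean(0),P.min(0),P.max(0))
    if n=="side":bs=P.mean(0)
    else:bt=P.mean(0)
print(tri(S,bs,T,bt))
def crop(g,r,k,f):
    x0,y0,x1,y1=r;cv2.imwrite(f,cv2.resize(g["image"][y0:y1,x0:x1,::-1],None,fx=k,fy=k,interpolation=cv2.INTER_NEAREST))
crop(S,(200,160,300,300),4,"pics/c_s.png");crop(T,(200,150,300,220),8,"pics/c_t.png");crop(T,(315,190,425,265),7,"pics/c_m.png")
E
```

```text
side amber 391 [ 0.5067775 -0.2101666  0.043    ] (0.5094016790390015, -0.21387848258018494) 0.06730318814516068
top amber 431 [ 0.50577135 -0.21686089  0.043     ] (0.5072846412658691, -0.21660514175891876) 0.06684987992048264
side pad 209 [390.33492823 183.20574163] [[ 0.51832781 -0.37646287  0.1       ]]
top pad 234 [408.92307692 220.84615385] [[ 0.52133137 -0.38883189  0.1       ]]
(array([ 0.52376937, -0.39072986,  0.09116259]), np.float64(0.0030359587055842074))
side ball 39 [250.64102564 202.35897436] [247. 199.] [254. 205.]
top ball 18 [228.72222222 199.83333333] [227. 198.] [231. 202.]
(array([0.55927694, 0.14970418, 0.26831614]), np.float64(0.0028051032229367704))
```

View pics/c_s.png

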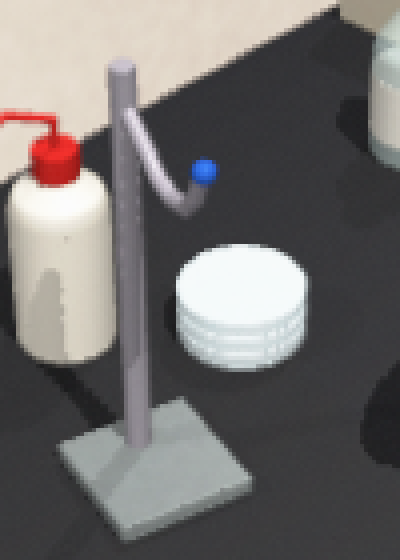

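View pics/c_t.png

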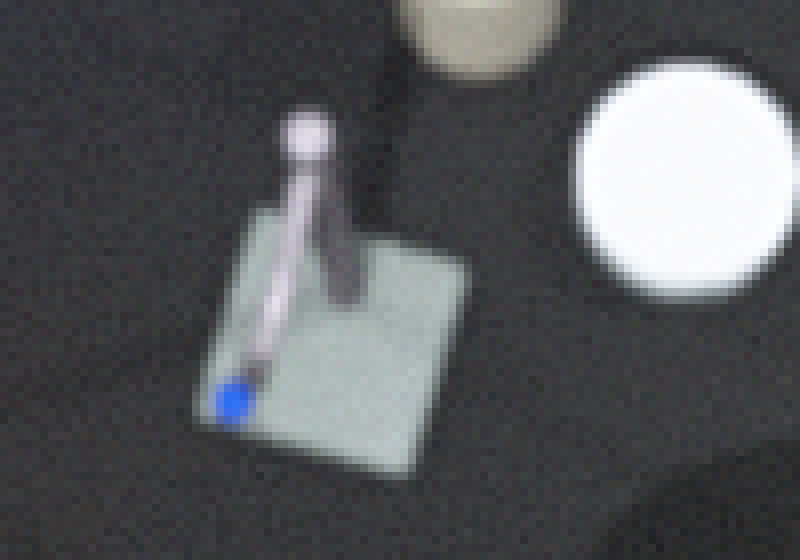

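View pics/c_m.png

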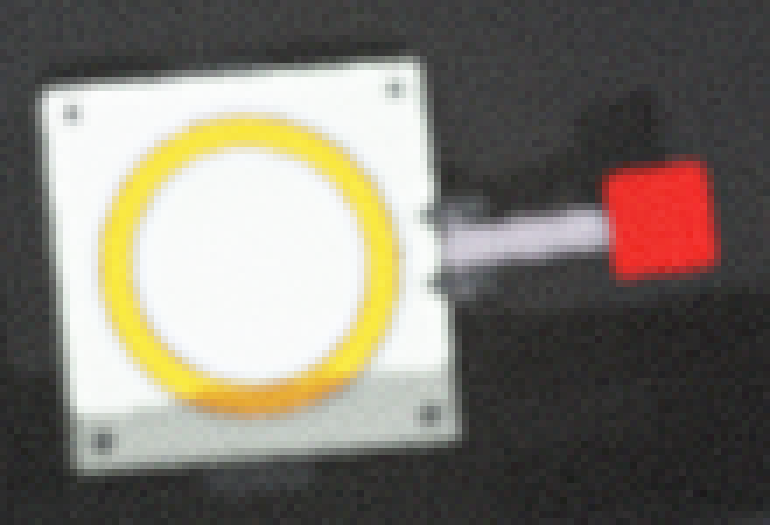

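The crops agree with the top view: hook bar runs from the ball (229,199.8) to the post top (238.3,166.8), and in the side view the post top is at (230.5,176.5).

```bash
python3 - <<'E'
from h import *;import pickle
from scipy.spatial.transform import Rotation as Ro
d=pickle.load(open("d0.pkl","rb"));S,T=d["side"],d["top"]
pt,e=tri(S,[(230.5,176.5)],T,[(238.3,166.8)]);print("post",pt,e,plane(T,[(238.3,166.8)],.287))
b=np.array([0.5593,0.1497]);p=pt[:2];print(np.linalg.norm(p-b));u=(p-b)/np.linalg.norm(p-b);print("u",u,np.degrees(np.arctan2(u[1],u[0])),"valley",b+36*u/1000,p-.055*u)
r=Ro.from_rotvec([-3.08042849e+00, -6.06502879e-01,  2.64255175e-04]).as_matrix();print(r)
c=np.array([.5083,-.2155]);print("press", r.T@(np.array([.521,-.388,.15])-[.2368,-.5778,.2471]))
# wash bottle etc
for n,px,z in(("wash cap",(259,134),.17),("dish",(286,172),.041)): print(n,plane(T,[px],z))
E
```

```text
post [0.646728   0.12377601 0.28339532] 0.002439765674608295 [[0.64490561 0.12278155 0.287     ]]
0.09119050616294225
u [ 0.95874015 -0.28428387] -16.51604707031748 valley [0.59381465 0.13946578] [0.59399729 0.13941162]
[[ 9.25362746e-01  3.79082418e-01 -5.56343834e-04]
 [ 3.79082759e-01 -9.25360710e-01  1.95426540e-03]
 [ 2.26008928e-04 -2.01930475e-03 -9.99997936e-01]]
press [ 0.33491605 -0.06770217  0.09731261]
wash cap [[0.77241174 0.06912181 0.17      ]]
dish [[ 0.6864161  -0.01552632  0.041     ]]
```

Emit:
move_arm([
  [5,-1,0,8,4],
  [11,-2,0,16,0],
  [17,-3,0,24,0],
  [22,-4.2,0,32,0],
  [27,-5.2,0,38.8,0],
], newtons=30)

```text
t: 0.72
tool_pos: [0.4682, -0.4264, 0.2477]
tool_rot: [-3.108, 0.457, 0.001]
contact_force: [-0.3, -0.7, -0.7]
opening: 0.0003
```

Emit:
move_arm([
  [2.2,-2.3,0,0,0],
  [4.2,-4.6,0,0,0],
  [4.2,-4.6,4,0,0],
  [4.2,-4.6,9,0,0],
  [4.2,-4.6,11.5,0,0],
])

```text
t: 1.35
tool_pos: [0.5189, -0.394, 0.1288]
tool_rot: [-3.106, 0.45, 0.008]
contact_force: [0.8, -0.2, 0.6]
opening: -0.0003
```

```bash
cat > snap.py <<'E'
import sys,pickle,cv2
from station import sensors,get_image
n=sys.argv[1];d={}
for k in("side","top"):
    g=get_image(k);d[k]=g;cv2.imwrite(f"pics/{k}_{n}.png",g["image"][:,:,::-1])
    r=sys.argv[2 if k=="side" else 3].split(",");x0,y0,x1,y1=map(int,r)
    c=g["image"][y0:y1,x0:x1,::-1];f=min(5,580/c.shape[0],390/c.shape[1]); d[k+"c"]=cv2.resize(c,None,fx=f,fy=f,interpolation=cv2.INTER_CUBIC)
import numpy as np
a,b=d.pop("sidec"),d.pop("topc");H=max(a.shape[0],b.shape[0])
p=lambda i:cv2.copyMakeBorder(i,0,H-i.shape[0],0,10,cv2.BORDER_CONSTANT)
cv2.imwrite(f"pics/c_{n}.png",np.hstack([p(a),p(b)]))
pickle.dump(d,open(f"d_{n}.pkl","wb"))
o=sensors.get_obs();print({k:np.round(o[k],4) for k in("t","q","tool_pos","tool_rot","contact_force","opening")})
E
python3 snap.py p1 300,120,440,270 310,150,450,270
```

```text
{'t': np.float64(1.45), 'q': array([-0.7638,  0.2145,  1.6428, -0.    ,  1.2935,  1.0953]), 'tool_pos': array([ 0.5181, -0.3935,  0.128 ]), 'tool_rot': array([-3.1037,  0.4505,  0.0117]), 'contact_force': array([-0.2878, -0.2552,  0.2644]), 'opening': np.float64(-0.0001)}
```

View pics/c_p1.png

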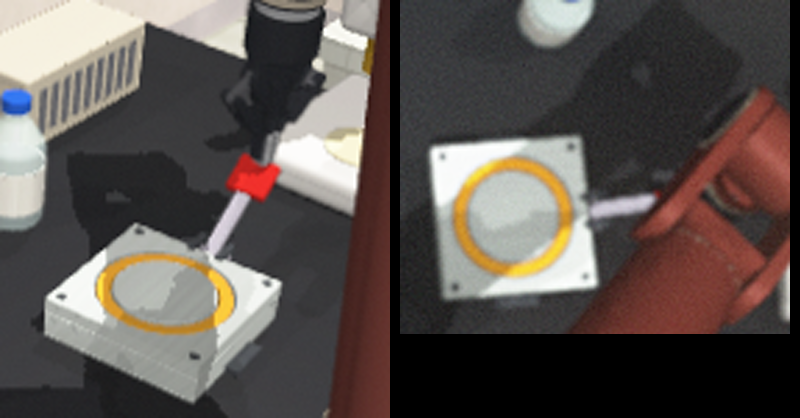

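Fingertips sit just above the red pad (side crop, around (260,165)). Pressing down.

Emit:
move_arm([
  [0,0,1.5,0,0],
  [0,0,3,0,0],
  [0,0,4.2,0,0],
  [0,0,5.3,0,0],
  [0,0,5.9,0,0],
])

```text
t: 2.08
tool_pos: [0.5226, -0.3987, 0.0782]
tool_rot: [3.103, -0.451, 0.01]
contact_force: [0.4, -2.1, 6.4]
opening: 0.0002
```

Emit:
move_arm([
  [0,0,0.4,0,0],
  [0,0,0.7,0,0],
  [0,0,0.9,0,0],
  [0,0,1.0,0,0],
  [0,0,1.0,0,0],
])

```text
t: 2.7
tool_pos: [0.5225, -0.3988, 0.0683]
tool_rot: [3.103, -0.451, 0.01]
contact_force: [-0.2, -2.8, 5.2]
opening: 0.0003
```

Emit:
move_arm([
  [0,0,0.3,0,0],
  [0,0,0.6,0,0],
  [0,0,0.8,0,0],
  [0,0,1.0,0,0],
  [0,0,1.0,0,0],
])

```text
t: 3.32
tool_pos: [0.5228, -0.3992, 0.0614]
tool_rot: [3.103, -0.45, 0.009]
contact_force: [-5.6, -0.2, 20.4]
opening: 0.0
```

```bash
python3 snap.py p2 300,120,440,270 310,150,450,270
```

```text
{'t': np.float64(3.425), 'q': array([-0.7645,  0.2964,  1.6672, -0.0019,  1.1693,  1.0953]), 'tool_pos': array([ 0.5228, -0.3992,  0.0614]), 'tool_rot': array([ 3.1026, -0.4503,  0.0094]), 'contact_force': array([-5.7845,  0.7805, 19.4036]), 'opening': np.float64(0.0002)}
```

View pics/c_p2.png

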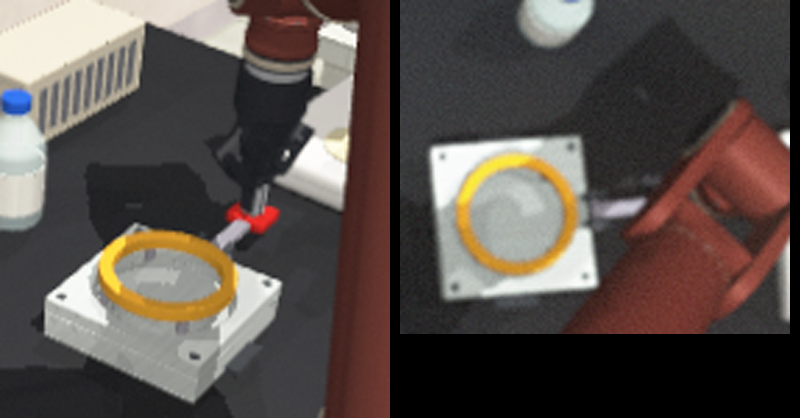

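Emit:
move_arm([
  [0,0,-3,0,0],
  [0,0,-7,0,2],
  [0,0,-11,0,4],
  [0,0,-13,0,4],
  [0,0,-13,0,4],
])

```text
t: 4.05
tool_pos: [0.5213, -0.3965, 0.1865]
tool_rot: [3.107, -0.451, 0.005]
contact_force: [0.2, -1.1, -0.5]
opening: 0.0401
```

```bash
python3 snap.py p3 300,120,440,270 310,150,450,270; python3 - <<'E'
from h import *;import pickle
from station import sensors
from scipy.spatial.transform import Rotation as Ro
d=pickle.load(open("d_p3.pkl","rb"))
cs=[]
for n,r in(("side",(310,185,405,262)),("top",(315,185,385,260))):
    g=d[n];m=mask(g,(14,130,90),(32,255,255),r);P=pts(m);hull=cv2.convexHull(P.astype(np.float32)).reshape(-1,2)
    for z in(.064,.071):
        H=plane(g,hull,z); c,R=cv2.minEnclosingCircle(H[:,:2].astype(np.float32));print(n,z,len(P),c,R)
    if n=="top": C=np.array(c)
o=sensors.get_obs();r=Ro.from_rotvec(o["tool_rot"]).as_matrix();print(r)
E
```

```text
{'t': np.float64(4.15), 'q': array([-7.6380e-01,  1.6520e-01,  1.6031e+00,  1.0000e-04,  1.3757e+00,
        1.0953e+00]), 'tool_pos': array([ 0.5199, -0.3951,  0.1826]), 'tool_rot': array([-3.1076e+00,  4.5120e-01,  2.9000e-03]), 'contact_force': array([-0.6115,  0.3801, -0.2128]), 'opening': np.float64(0.0399)}
side 0.064 713 (0.5136439204216003, -0.21467573940753937) 0.07692456990480423
side 0.071 713 (0.5085827112197876, -0.20594201982021332) 0.07622835785150528
top 0.064 488 (0.5080142617225647, -0.21694743633270264) 0.067174032330513
top 0.071 488 (0.5072277188301086, -0.21572160720825195) 0.06686501204967499
[[ 0.9587138  -0.28436817 -0.00160766]
 [-0.28436557 -0.95871447  0.0016665 ]
 [-0.00201519 -0.00114054 -0.99999732]]
```

View pics/c_p3.png

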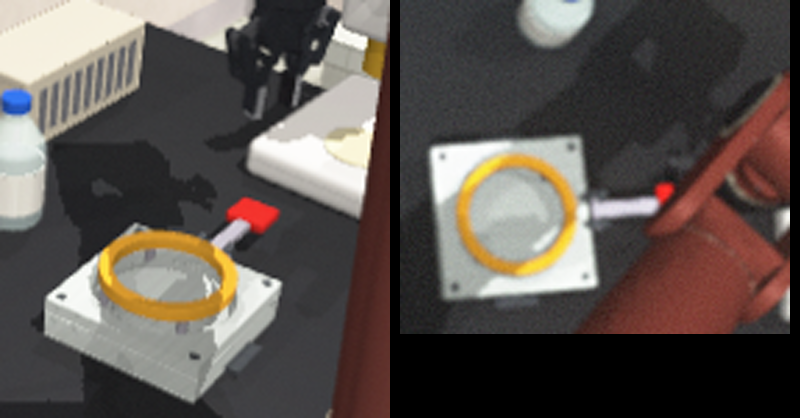

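Emit:
move_arm([
  [-1.5,-6,0,0,4],
  [-3,-12,0,0,4],
  [-4.7,-18,0,0,4],
  [-6.25,-23,0,0,4],
  [-6.25,-23,3,0,4],
])

```text
t: 4.78
tool_pos: [0.5264, -0.1544, 0.1541]
tool_rot: [-3.11, 0.444, -0.003]
contact_force: [0.0, -0.6, 0.3]
opening: 0.0398
```

Emit:
move_arm([
  [0,0,2.5,0,4],
  [0,0,4,0,4],
  [0,0,4,0,4],
])

```text
t: 5.15
tool_pos: [0.5243, -0.1569, 0.1117]
tool_rot: [-3.108, 0.452, 0.008]
contact_force: [0.2, -0.0, 0.1]
opening: 0.0399
```

```bash
python3 snap.py p4 300,120,440,270 310,150,450,270
```

```text
{'t': np.float64(5.25), 'q': array([-4.2680e-01, -5.2000e-03,  1.9046e+00,  1.0000e-04,  1.2421e+00,
        1.4327e+00]), 'tool_pos': array([ 0.5261, -0.1577,  0.1145]), 'tool_rot': array([-3.1089e+00,  4.5200e-01, -1.0000e-04]), 'contact_force': array([ 0.6654, -0.2679,  0.4685]), 'opening': np.float64(0.0399)}
```

View pics/c_p4.png

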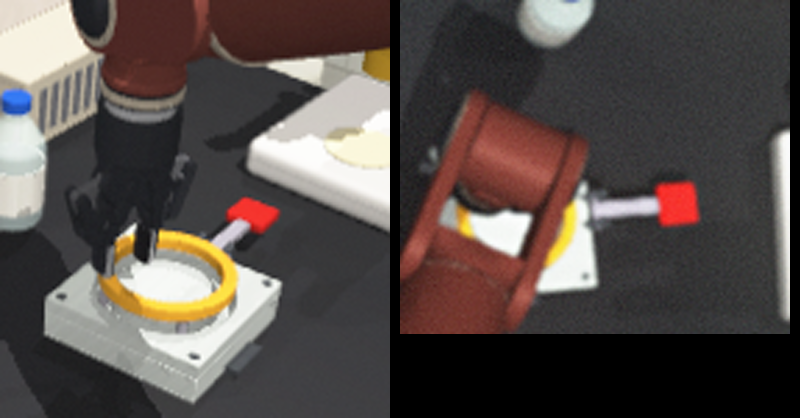

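The fingers straddle the rim's far-left side (side crop, fingertips at about (105,270) and (150,255)). Going down.

Emit:
move_arm([
  [0,0,2,0,4],
  [0,0,3.5,0,4],
  [0,0,4.3,0,4],
  [0,0,4.3,0,4],
])

```text
t: 5.75
tool_pos: [0.5252, -0.1571, 0.0701]
tool_rot: [-3.108, 0.451, 0.003]
contact_force: [-0.2, 0.2, -0.8]
opening: 0.04
```

```bash
python3 snap.py p5 310,160,410,270 310,150,450,270
```

```text
{'t': np.float64(5.85), 'q': array([-0.4265,  0.0521,  1.9267,  0.    ,  1.1625,  1.4327]), 'tool_pos': array([ 0.5261, -0.1575,  0.0715]), 'tool_rot': array([ 3.1089e+00, -4.5140e-01,  5.0000e-04]), 'contact_force': array([ 0.2793, -0.3991, -0.1783]), 'opening': np.float64(0.0399)}
```

View pics/c_p5.png

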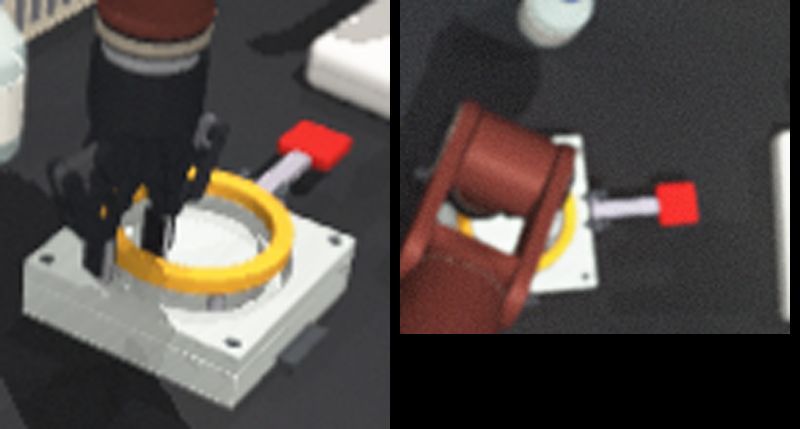

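Emit:
move_arm([
  [0,0,0.4,0,4],
  [0,0,0.4,0,2.5],
  [0,0,0.4,0,1.6],
  [0,0,0.4,0,1.0],
  [0,0,0.4,0,1.0],
], newtons=30)

```text
t: 6.48
tool_pos: [0.5261, -0.1575, 0.0675]
tool_rot: [3.109, -0.451, 0.001]
contact_force: [-0.2, 0.0, 0.2]
opening: 0.0134
```

Emit:
move_arm([
  [0,0,0,0,0.8],
  [0,0,0,0,0.8],
])

```text
t: 6.72
tool_pos: [0.5261, -0.1575, 0.0675]
tool_rot: [3.109, -0.451, 0.001]
contact_force: [-0.4, 0.1, 1.0]
opening: 0.0134
```

```bash
python3 snap.py p6 310,160,410,270 310,150,450,270
```

```text
{'t': np.float64(6.825), 'q': array([-4.2640e-01,  5.7700e-02,  1.9285e+00,  1.0000e-04,  1.1550e+00,
        1.4327e+00]), 'tool_pos': array([ 0.5261, -0.1575,  0.0675]), 'tool_rot': array([ 3.109e+00, -4.514e-01,  7.000e-04]), 'contact_force': array([-0.3067,  1.141 ,  1.5415]), 'opening': np.float64(0.0136)}
```

View pics/c_p6.png

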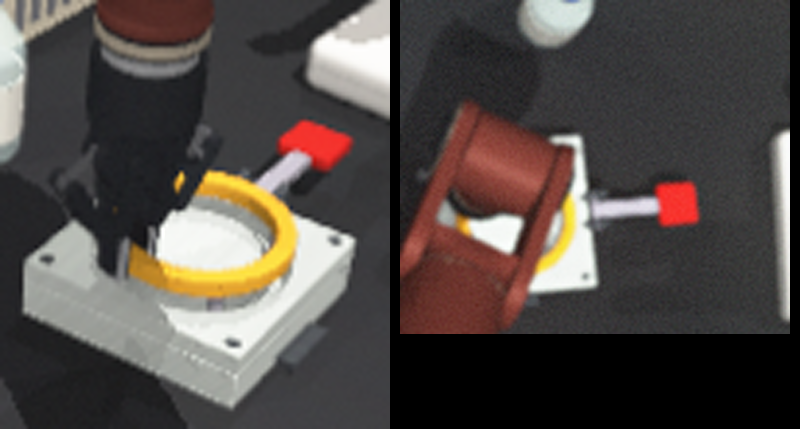

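Rim gripped (13.5 mm opening). Lifting straight up.

Emit:
move_arm([
  [0,0,-1,0,0.8],
  [0,0,-3,0,0.8],
  [0,0,-6,0,0.8],
  [0,0,-9.5,0,0.8],
  [0,0,-13,0,0.8],
])

```text
t: 7.45
tool_pos: [0.5259, -0.1575, 0.1999]
tool_rot: [3.109, -0.451, 0.002]
contact_force: [0.2, 0.3, -0.3]
opening: 0.0138
```

Emit:
move_arm([
  [0,0,-3.5,0,0.8],
  [0,0,-7,0,0.8],
  [0,0,-10,0,0.8],
  [0,0,-12,0,0.8],
  [0,0,-13,0,0.8],
])

```text
t: 8.07
tool_pos: [0.5261, -0.1575, 0.3292]
tool_rot: [3.108, -0.451, 0.003]
contact_force: [-0.5, 0.1, -0.5]
opening: 0.0138
```

```bash
python3 snap.py p7 220,60,420,270 200,130,450,290
```

```text
{'t': np.float64(8.175), 'q': array([-0.4264, -0.1646,  1.6898, -0.    ,  1.615 ,  1.4327]), 'tool_pos': array([ 0.5261, -0.1575,  0.3283]), 'tool_rot': array([ 3.1086e+00, -4.5130e-01,  2.2000e-03]), 'contact_force': array([-0.1722, -0.4325, -0.4559]), 'opening': np.float64(0.0136)}
```

View pics/c_p7.png

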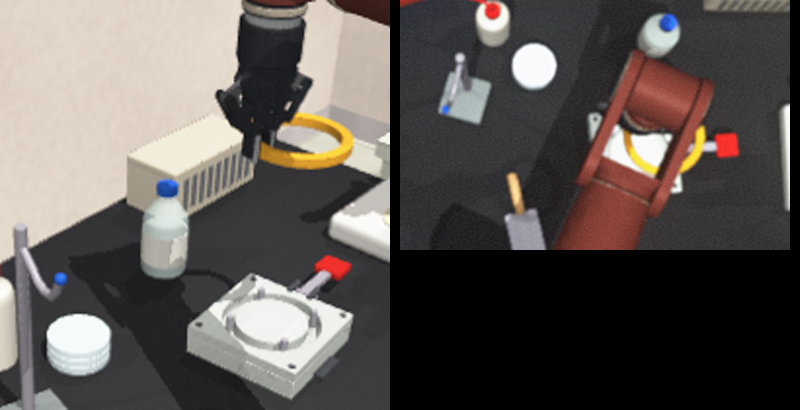

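The ring is held level by its rim at (300,140) in the side crop; the mould is empty. Moving over to the hook.

Emit:
move_arm([
  [-0.6,-2.5,0,0,0.8],
  [-1.5,-7,0,0,0.8],
  [-2.6,-12,0,0,0.8],
  [-3.7,-17,0,0,0.8],
  [-4.8,-22,0,0,0.8],
])

```text
t: 8.8
tool_pos: [0.5418, 0.0687, 0.3254]
tool_rot: [3.108, -0.452, -0.004]
contact_force: [1.4, -0.2, -0.0]
opening: 0.0133
```

Emit:
move_arm([
  [-1.1,-5,0,0,0.8],
  [-2.1,-9.5,0,0,0.8],
  [-2.8,-12.8,0,0,0.8],
  [-3.15,-14.4,0,0,0.8],
  [-3.15,-14.4,0,0,0.8],
])

```text
t: 9.43
tool_pos: [0.5529, 0.2143, 0.3261]
tool_rot: [3.108, -0.45, -0.003]
contact_force: [0.2, 0.2, -1.0]
opening: 0.0136
```

```bash
python3 snap.py p8 170,60,330,270 180,130,330,250
```

```text
{'t': np.float64(9.525), 'q': array([ 2.4260e-01, -5.7300e-02,  1.5933e+00, -6.0000e-04,  1.6066e+00,
        2.1026e+00]), 'tool_pos': array([0.5532, 0.2132, 0.3268]), 'tool_rot': array([ 3.1079e+00, -4.5250e-01, -1.1000e-03]), 'contact_force': array([-0.0436, -0.0715, -1.3219]), 'opening': np.float64(0.0132)}
```

View pics/c_p8.png

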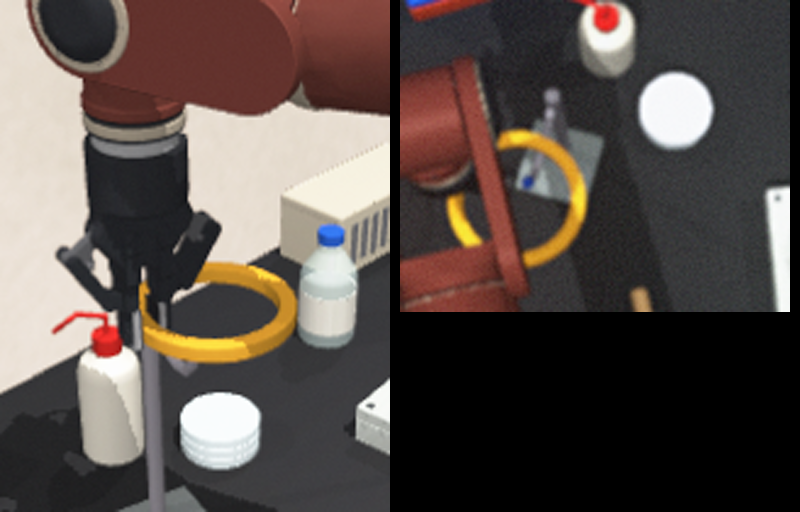

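The ring is around the ball in the top view (ball at crop (527,183) inside the hole; rim crosses the bar). Checking its centre, height and tilt.

```bash
python3 - <<'E'
from h import *;import pickle
from scipy.optimize import least_squares
d=pickle.load(open("d_p8.pkl","rb"))
v=np.array([.2844,.9587]);u=np.array([.9587,-.2844]);V=np.array([.594,.1395])
P={};
for n,r in(("side",(215,155,310,225)),("top",(190,170,270,240))):
    P[n]=pts(mask(d[n],(14,130,90),(32,255,255),r)).astype(np.float32)
top=P["top"]
for z in(.31,.325,.34):
    W=plane(d["top"],top,z)[:,:2]
    # annulus mid radius fit, free R
    f=least_squares(lambda p:np.hypot(W[:,0]-p[0],W[:,1]-p[1])-p[2],[.54,.157,.061],loss="soft_l1",f_scale=.003).x
    print(z,f,"rel valley u,v",(f[:2]-V)@u,(f[:2]-V)@v)
# triangulate extreme right points (right end of ring: -v end)
s=P["side"];print(s.min(0),s.max(0),s[s[:,0]==s[:,0].max()].mean(0))
# predicted side outline of level ring at z
c=V-.061*u
a=np.linspace(0,2*np.pi,73)
for z in(.315,.325,.335):
    C=np.c_[c[0]+.068*np.cos(a),c[1]+.068*np.sin(a)]
    q=np.vstack([proj(d["side"],np.c_[C,0*a+z-.007]),proj(d["side"],np.c_[C,0*a+z+.007])]);print(z,q.min(0),q.max(0))
E
```

```text
0.31 [0.53459149 0.15620641 0.06193665] rel valley u,v -0.061706239793268246 -0.0008793443740235759
0.325 [0.53226787 0.1549461  0.0612068 ] rel valley u,v -0.06357546280469072 -0.0027484458570531025
0.34 [0.52994425 0.15368578 0.06047694] rel valley u,v -0.06544468138877117 -0.004617547862839595
[227. 167.] [291. 208.] [291.  186.5]
0.315 [222.34387533 168.73922501] [291.39078771 211.40576116]
0.325 [222.10306475 164.54750511] [291.55476968 207.0009189 ]
0.335 [221.86007771 160.31016534] [291.72059748 202.54101295]
```

Ring centre: height about 0.322, offset u −63 mm, v −3 mm from the valley (wanted −61, 0). The ball passes inside the hole with about 20 mm spare. Lowering with a 2–3 mm correction.

Emit:
move_arm([
  [0.3,-0.2,0,0,0.8],
  [0.3,-0.2,1.5,0,0.8],
  [0.3,-0.2,3.5,0,0.8],
  [0.3,-0.2,5.5,0,0.8],
  [0.3,-0.2,6.5,0,0.8],
])

```text
t: 10.15
tool_pos: [0.5556, 0.2149, 0.2591]
tool_rot: [3.107, -0.451, -0.006]
contact_force: [-0.5, 0.5, 0.7]
opening: 0.0138
```

```bash
python3 snap.py p9 200,130,310,250 180,130,330,250
```

```text
{'t': np.float64(10.25), 'q': array([ 0.2443, -0.0202,  1.6675,  0.    ,  1.4981,  2.1034]), 'tool_pos': array([0.5557, 0.215 , 0.2598]), 'tool_rot': array([ 3.1076, -0.4511, -0.0055]), 'contact_force': array([-0.0691,  0.9643, -0.095 ]), 'opening': np.float64(0.0139)}
```

View pics/c_p9.png

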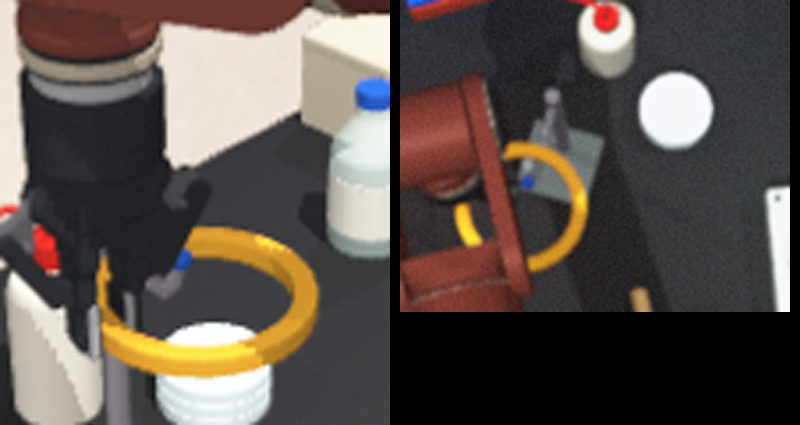

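Rim has passed below the ball (side crop (183,262)), which is inside the hole. Lowering the rest to touch the bend with a light grip.

Emit:
move_arm([
  [0,0,0.4,0,0.8],
  [0,0,0.8,0,0.8],
  [0,0,1.2,0,0.8],
  [0,0,1.2,0,0.8],
], newtons=20)

```text
t: 10.75
tool_pos: [0.5565, 0.2152, 0.25]
tool_rot: [3.109, -0.451, -0.001]
contact_force: [-0.3, 0.2, -0.6]
opening: 0.0135
```

Emit:
move_arm([
  [0.1,0,0.5,0,0.8],
  [0.2,0,1.0,0,0.8],
  [0.3,0,1.4,0,0.8],
  [0.3,0,1.4,0,0.8],
])

```text
t: 11.25
tool_pos: [0.5598, 0.2144, 0.2364]
tool_rot: [-3.109, 0.451, -0.001]
contact_force: [-1.3, 2.1, 3.0]
opening: 0.0136
```

```bash
python3 snap.py p10 200,130,310,250 180,130,330,250
```

```text
{'t': np.float64(11.35), 'q': array([ 2.4170e-01, -5.0000e-04,  1.6866e+00, -1.0000e-04,  1.4547e+00,
        2.1008e+00]), 'tool_pos': array([0.5598, 0.2144, 0.2366]), 'tool_rot': array([-3.1088e+00,  4.5130e-01, -1.1000e-03]), 'contact_force': array([-0.4488,  1.472 ,  2.8282]), 'opening': np.float64(0.0136)}
```

View pics/c_p10.png

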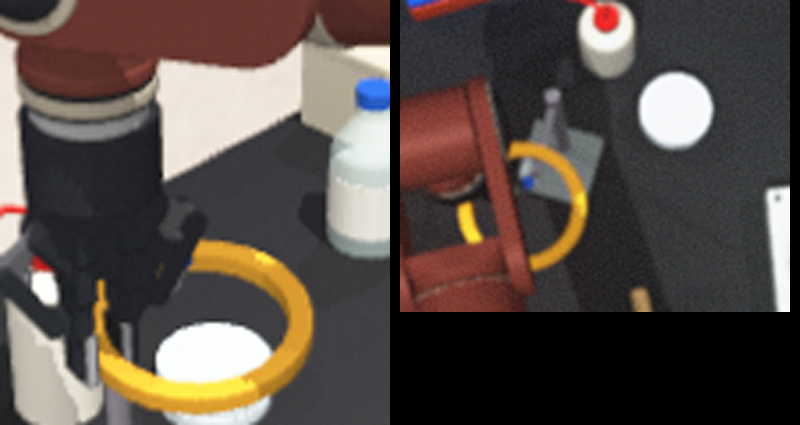

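Contact made (about 3 N) and the ring is swivelling in the grip as planned. Continuing along the arc.

Emit:
move_arm([
  [0.2,0,0.7,0,0.8],
  [0.4,0,1.3,0,0.8],
  [0.6,0,1.8,0,0.8],
  [0.7,0,2.0,0,0.8],
])

```text
t: 11.85
tool_pos: [0.5669, 0.2124, 0.2164]
tool_rot: [-3.109, 0.451, -0.002]
contact_force: [-0.9, 3.3, 7.6]
opening: 0.0136
```

```bash
python3 snap.py p11 200,130,310,250 180,130,330,250
```

```text
{'t': np.float64(11.95), 'q': array([ 2.3570e-01,  2.7000e-02,  1.6928e+00, -1.0000e-04,  1.4203e+00,
        2.0948e+00]), 'tool_pos': array([0.5669, 0.2124, 0.2165]), 'tool_rot': array([-3.1085e+00,  4.5120e-01, -2.1000e-03]), 'contact_force': array([-0.6606,  2.5608,  5.4061]), 'opening': np.float64(0.0135)}
```

View pics/c_p11.png

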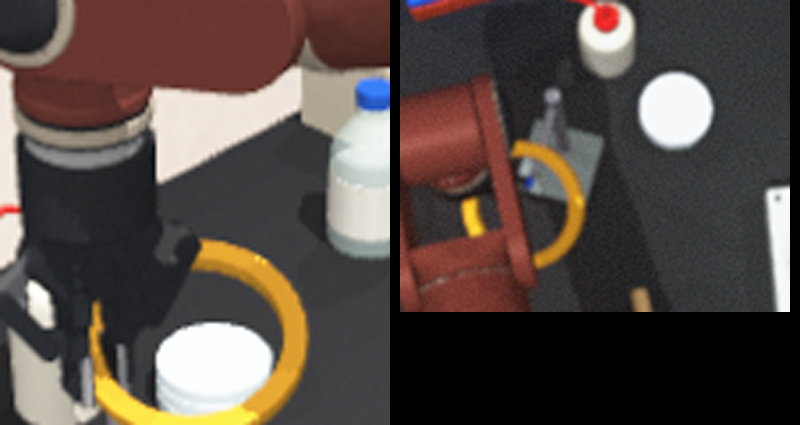

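Emit:
move_arm([
  [0.3,0,0.5,0,0.8],
  [0.5,0,0.9,0,0.8],
  [0.5,0,0.9,0,0.8],
])

```text
t: 12.32
tool_pos: [0.5724, 0.2118, 0.2094]
tool_rot: [-3.107, 0.451, -0.006]
contact_force: [-0.3, 6.5, 9.1]
opening: 0.0137
```

```bash
python3 snap.py p12 190,140,310,270 180,130,330,250
```

```text
{'t': np.float64(12.425), 'q': array([2.3220e-01, 4.2000e-02, 1.6896e+00, 6.0000e-04, 1.4057e+00,
       2.0910e+00]), 'tool_pos': array([0.5724, 0.2118, 0.2094]), 'tool_rot': array([-3.1069,  0.4506, -0.006 ]), 'contact_force': array([0.1441, 5.7439, 9.3416]), 'opening': np.float64(0.0139)}
```

View pics/c_p12.png

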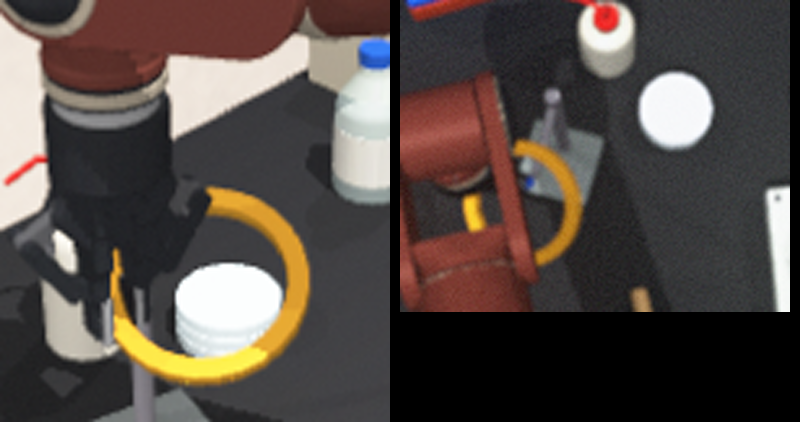

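Ring tilted about 45° and resting in the bend; the fingers are on its −u side. Opening in small steps.

Emit:
move_arm([
  [0,0,0,0,1.5],
  [0,0,0,0,2.0],
  [0,0,0,0,2.6],
  [0,0,0,0,3.2],
])

```text
t: 12.92
tool_pos: [0.5729, 0.2141, 0.2098]
tool_rot: [-3.102, 0.448, -0.008]
contact_force: [2.1, 13.6, 10.0]
opening: 0.032
```

```bash
python3 snap.py p13 190,140,310,270 180,130,330,250
```

```text
{'t': np.float64(13.025), 'q': array([0.2338, 0.0421, 1.6883, 0.0046, 1.4037, 2.0908]), 'tool_pos': array([0.5729, 0.214 , 0.2101]), 'tool_rot': array([-3.1024,  0.4481, -0.0084]), 'contact_force': array([ 1.4826, 12.4318, 10.4451]), 'opening': np.float64(0.0317)}
```

View pics/c_p13.png

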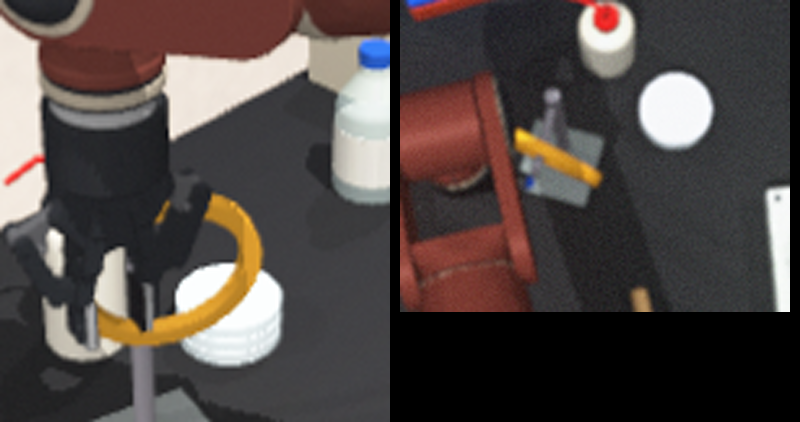

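The ring has swung down and hangs on the bar (top crop: seen edge-on, (520,140)–(600,180)). The 13 N reading means the opened knuckle is pressing on the hook tip, so I move off sideways (+v) first, then back (−u).

Emit:
move_arm([
  [0,-0.6,0,0,3.2],
  [-0.2,-1.4,0,0,3.2],
  [-1,-2,0,0,3.2],
  [-2.5,-2.2,0,0,3.2],
  [-4,-2.2,0,0,3.2],
])

```text
t: 13.65
tool_pos: [0.5376, 0.2438, 0.2069]
tool_rot: [3.109, -0.451, -0.001]
contact_force: [0.4, -0.4, -0.6]
opening: 0.0322
```

```bash
python3 snap.py p14 190,140,310,270 180,130,330,250
```

```text
{'t': np.float64(13.75), 'q': array([ 3.0010e-01, -9.0000e-04,  1.7369e+00,  1.0000e-04,  1.4062e+00,
        2.1579e+00]), 'tool_pos': array([0.5372, 0.2439, 0.2072]), 'tool_rot': array([ 3.1092e+00, -4.4940e-01, -9.0000e-04]), 'contact_force': array([ 0.7789, -0.2514, -0.958 ]), 'opening': np.float64(0.0324)}
```

View pics/c_p14.png

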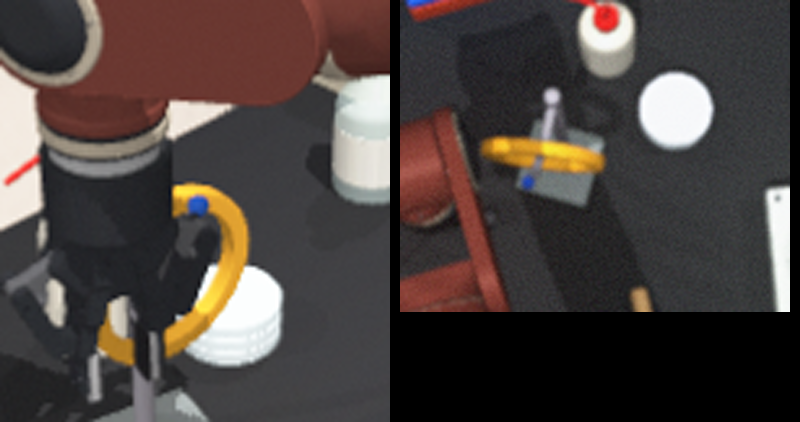

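Contact force is back to zero and the ring hangs freely, with the ball in front of it. Retreating further back and up.

Emit:
move_arm([
  [-3,-1.5,0,0,3.2],
  [-6,-3,-2,0,3.2],
  [-9,-5,-6,0,3.2],
  [-10,-8,-10,0,3.2],
  [-10,-10,-12,0,3.2],
])

```text
t: 14.38
tool_pos: [0.4715, 0.3693, 0.3311]
tool_rot: [-3.106, 0.449, -0.007]
contact_force: [1.0, -0.7, 0.4]
opening: 0.0321
```

Emit:
move_arm([
  [0,-3,0,0,3.2],
  [0,-7,0,0,3.2],
  [0,-7,0,0,3.2],
  [0,-7,0,0,3.2],
  [0,-7,0,0,3.2],
])

```text
t: 15.0
tool_pos: [0.4914, 0.434, 0.3277]
tool_rot: [-3.109, 0.453, -0.001]
contact_force: [0.5, -0.6, 0.3]
opening: 0.032
```

Emit:
move_arm([
  [0,0,0,0,3.2],
  [0,0,0,0,3.2],
  [0,0,0,0,3.2],
  [0,0,0,0,3.2],
  [0,0,0,0,3.2],
])

```text
t: 15.62
tool_pos: [0.4914, 0.4348, 0.3273]
tool_rot: [3.109, -0.451, -0.0]
contact_force: [0.2, 0.2, -0.2]
opening: 0.0319
```

```bash
python3 snap.py p15 60,100,460,400 100,100,460,300; cp d_p15.pkl a.pkl; python3 snap.py p16 190,140,310,270 180,130,330,250
python3 - <<'E'
from h import *;import pickle
A=pickle.load(open("a.pkl","rb"));B=pickle.load(open("d_p16.pkl","rb"))
C=[]
for d in(A,B):
    c={}
    for n,r in(("side",(190,180,275,270)),("top",(195,160,270,215))):
        P=pts(mask(d[n],(14,130,80),(32,255,255),r)).astype(np.float32)
        hull=cv2.convexHull(P).reshape(-1,2);c[n]=(hull.min(0)+hull.max(0))/2;print(n,len(P),hull.min(0),hull.max(0))
    X,e=tri(d["side"],[c["side"]],d["top"],[c["top"]]);print("centre",X,e,"rel",X-[.594,.1395,.230])
E
```

```text
{'t': np.float64(15.725), 'q': array([0.6111, 0.0915, 1.4419, 0.    , 1.6082, 2.4703]), 'tool_pos': array([0.4914, 0.4349, 0.3273]), 'tool_rot': array([-3.109 ,  0.4515,  0.    ]), 'contact_force': array([ 0.3935, -0.1951,  0.1403]), 'opening': np.float64(0.0317)}
{'t': np.float64(15.825), 'q': array([ 0.6111,  0.0915,  1.442 , -0.    ,  1.6082,  2.4703]), 'tool_pos': array([0.4914, 0.4349, 0.3272]), 'tool_rot': array([ 3.1089e+00, -4.5140e-01, -1.0000e-04]), 'contact_force': array([-0.0266, -0.6355,  0.2339]), 'opening': np.float64(0.0321)}
side 1052 [214. 197.] [266. 249.]
top 326 [212. 181.] [259. 195.]
centre [0.60765835 0.1368174  0.18438524] 0.0022830584813874604 rel [ 0.01365835 -0.0026826  -0.04561476]
side 1051 [214. 197.] [266. 249.]
top 321 [212. 181.] [259. 195.]
centre [0.60765835 0.1368174  0.18438524] 0.0022830584813874604 rel [ 0.01365835 -0.0026826  -0.04561476]
```

View pics/c_p16.png

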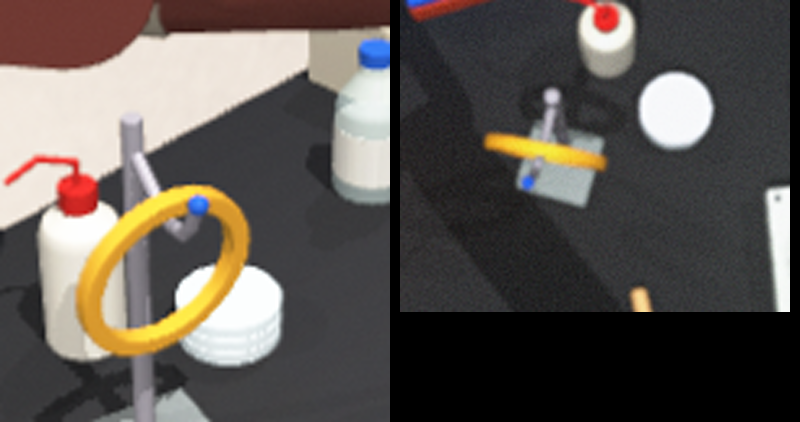

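View pics/c_p15.png

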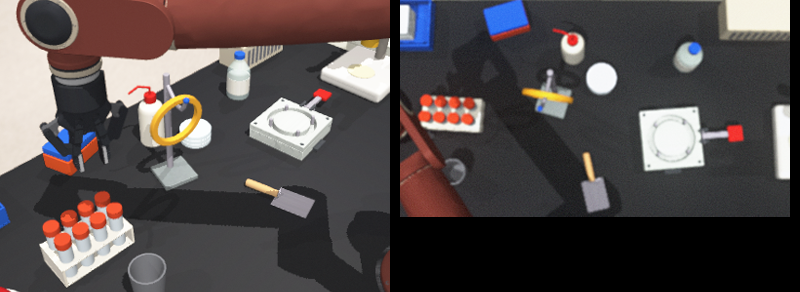

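The ring hangs still, ball in front and post behind, but the measured centre sits about 14 mm towards the post and only 46 mm below the valley. It may be resting on the slope rather than in the bend, so I look closer.

```bash
python3 - <<'E'
from h import *;import pickle
B=pickle.load(open("d_p16.pkl","rb"));S,T=B["side"],B["top"]
u=np.array([.9587,-.2844,0]);v=np.array([.2844,.9587,0]);V=np.array([.594,.1395,.23])
for z in(.18,.235,.245):print(z,plane(T,[(235.8,187.7)],z)@u-V@u)
P=pts(mask(S,(14,130,80),(32,255,255),(190,180,275,270))).astype(np.int32)
m=np.zeros((420,560),np.uint8);m[P[:,1],P[:,0]]=255
cs=cv2.findContours(m,cv2.RETR_CCOMP,cv2.CHAIN_APPROX_NONE)[0]
h=cv2.convexHull(max(cs,key=cv2.contourArea));print("outer",cv2.fitEllipse(h))
print("valley px",proj(S,V),proj(T,V),"ball",proj(S,V-.036*u+[0,0,.038]),"post",proj(S,V+.055*u+[0,0,.057]))
print("slope14",proj(S,V+.014*u))
a=S["image"][185:260,200:280,::-1];b=T["image"][160:215,200:275,::-1]
a=cv2.resize(a,(480,450),interpolation=cv2.INTER_CUBIC);cv2.imwrite("pics/z1.png",a)
b=cv2.resize(b,(600,440),interpolation=cv2.INTER_CUBIC);cv2.imwrite("pics/z2.png",b)
E
```

```text
0.18 [0.01500702]
0.235 [0.0057816]
0.245 [0.00410425]
outer ((239.5741729736328, 222.48001098632812), (40.71476745605469, 61.78620910644531), 45.10679626464844)
valley px [[243.46003947 209.17181138]] [[233.24301922 189.39974947]] ball [[251.22512908 202.58584256]] post [[230.96091323 175.20605329]]
slope14 [[240.4408317  206.02650898]]
```

View pics/z1.png

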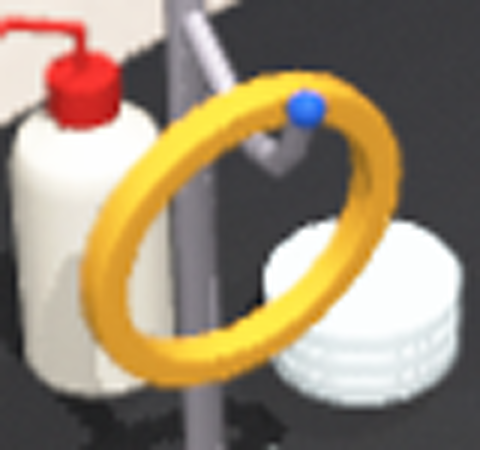

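View pics/z2.png

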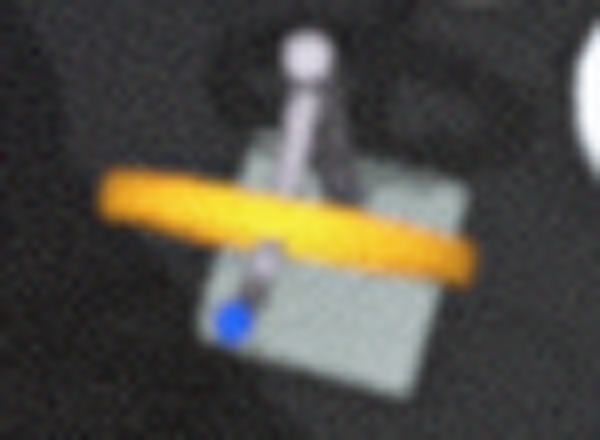

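The ring leans about 10° and seems to sit slightly up the post side of the bar. I trace the bar's profile in the hook plane from the first picture and compare it with the ring.

```bash
python3 - <<'E'
from h import *;import pickle
d=pickle.load(open("d0.pkl","rb"));S=d["side"];B=pickle.load(open("d_p16.pkl","rb"))
u=np.array([.9587,-.2844,0]);v=np.array([.2844,.9587,0]);V=np.array([.594,.1395,.23])
def inpl(px):
    c,r=ray(S,px);t=((V-c)@v)/(r@v);X=c+r*t[:,None]-V;return np.c_[X@u,X[:,2]]*1000
print("ball",inpl([(250.64,202.36)]),"post",inpl([(230.5,176.5)]))
im=S["image"]
g=cv2.cvtColor(im,cv2.COLOR_RGB2GRAY).astype(float)
for r in range(186,217):
    row=g[r,233:256]; x=np.arange(233,256); w=np.clip(row-70,0,None)
    xs=x[row>85]
    if len(xs): print(r,xs.min(),xs.max(),inpl([((xs.min()+xs.max())/2,r)]).round(1)[0])
a=im[180:220,225:260,::-1];cv2.imwrite("pics/z3.png",cv2.resize(a,None,fx=14,fy=14,interpolation=cv2.INTER_CUBIC))
E
```

```text
ball [[-33.4544675   37.08944517]] post [[57.60087704 52.38588731]]
186 233 237 [37.1 39. ]
187 233 235 [42.2 33.7]
188 233 234 [44.9 29.6]
189 233 235 [42.6 28.3]
190 233 235 [42.8 25.6]
191 233 236 [40.5 24.2]
192 233 236 [40.7 21.5]
193 233 237 [38.4 20.2]
194 233 237 [38.6 17.5]
195 233 238 [36.3 16.2]
196 233 238 [36.5 13.4]
197 233 239 [34.2 12.1]
198 233 239 [34.4  9.4]
199 233 239 [34.6  6.6]
200 233 252 [ 3.3 21.9]
201 233 253 [ 1.1 20.6]
202 233 253 [ 1.2 18. ]
203 233 253 [ 1.3 15.3]
204 233 252 [ 3.8 11.3]
205 233 243 [25.8 -4.2]
206 233 249 [11.3  1.7]
207 233 250 [9.  0.4]
208 233 250 [ 9.2 -2.4]
209 233 250 [ 9.3 -5.1]
210 233 250 [ 9.5 -7.9]
211 233 249 [ 12.1 -12.1]
212 233 247 [ 17.1 -17.8]
213 233 246 [ 19.7 -22.1]
214 233 234 [ 50.5 -43.5]
215 233 234 [ 50.7 -46.4]
216 233 234 [ 51.  -49.4]
```

View pics/z3.png

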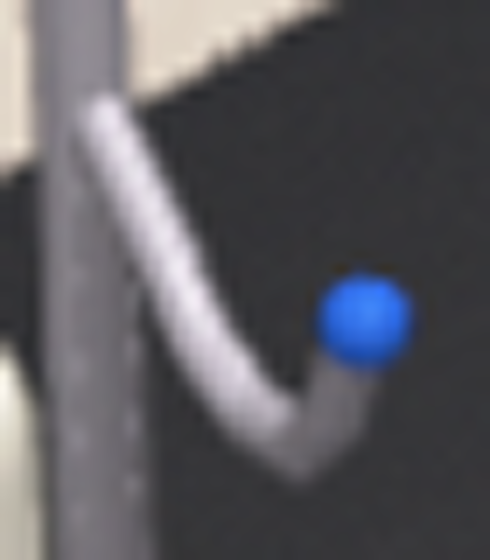

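```bash
python3 - <<'E'
from h import *;import pickle
d=pickle.load(open("d0.pkl","rb"));S=d["side"]
u=np.array([.9587,-.2844,0]);v=np.array([.2844,.9587,0]);V=np.array([.594,.1395,.23])
def inpl(px):
    c,r=ray(S,px);t=((V-c)@v)/(r@v);X=c+r*t[:,None]-V;return np.c_[X@u,X[:,2]]*1000
z=np.array([(100,115),(145,210),(190,305),(215,355),(250,405),(275,430),(298,445),(320,420),(340,385),(365,318)])
print(inpl(z/14.+[224.5,179.5]).round(1))
E
```

```text
[[ 54.3  25.3]
 [ 39.4  15.7]
 [ 24.8   6.2]
 [ 16.6   1.5]
 [  5.1  -1.1]
 [ -3.1  -0.9]
 [-10.6   0.8]
 [-18.1   9.9]
 [-24.8  20.3]
 [-33.2  37.3]]
```

The bend is gently rounded (flat within 2 mm from u −10 to +17), so the ring at u ≈ +14 mm is in the bend, but the height margin is only about 1 mm. There is plenty of time, so I will re-seat it: grip the rim at its +v side with the jaws along u, shift it and release. Working out the target:

```bash
python3 - <<'E'
from h import *;import pickle
B=pickle.load(open("d_p16.pkl","rb"));T=B["top"]
u=np.array([.9587,-.2844,0]);v=np.array([.2844,.9587,0]);V=np.array([.594,.1395,.23])
for px in((213.1,184.4),(258.9,192.6)):
    X=plane(T,[px],.184)[0];print(X,(X-V)@u,(X-V)@v)
g=V+.008*u+.056*v;g[2]=.205;print("goal",g)
tx,ty=u,-v
D=g-[.4914,.4349,.3272];print("shift tool x,y,z cm",100*D@u,-100*D@v,-100*D[2])
E
```

```text
[0.61738574 0.20072057 0.184     ] 0.005008784114888711 0.06534306148097394
[0.59337336 0.06880235 0.184     ] 0.01950565075143478 -0.06795605210394366
goal [0.617596 0.190912 0.205   ]
shift tool x,y,z cm 19.03742924 19.80211532 12.22
```

Emit:
move_arm([
  [2,2,0,-10,4],
  [5,5,0,-20,5],
  [8,8.5,0,-30,5],
  [11,11.5,0,-40,5],
  [13,13.8,0,-50,5],
])

```text
t: 16.45
tool_pos: [0.5775, 0.2639, 0.3274]
tool_rot: [3.006, 0.912, 0.0]
contact_force: [0.7, 0.0, 0.1]
opening: 0.0501
```

```bash
python3 - <<'E'
from station import sensors
import numpy as np
from scipy.spatial.transform import Rotation as Ro
o=sensors.get_obs();r=Ro.from_rotvec(o["tool_rot"]).as_matrix()
u=np.array([.9587,-.2844,0]);v=np.array([.2844,.9587,0]);V=np.array([.594,.1395,.23])
g=V+.007*u+.056*v;g[2]=.205
print(o["tool_pos"],o["q"],100*r.T@(g-o["tool_pos"]),np.degrees(np.arctan2(r[1,0],r[0,0])))
E
```

```text
[0.57754771 0.26393051 0.32738852] [ 3.11585308e-01  4.15097825e-02  1.49403354e+00 -1.36116136e-04
  1.60581329e+00  1.29343063e+00] [-0.7921911   8.21701053 12.2403084 ] 33.744133888902326
```

Emit:
move_arm([
  [-0.2,2.5,0,-10,5],
  [-0.4,5,0,-20,5],
  [-0.6,7,0,-30,5],
  [-0.8,8.2,0,-39.8,5],
  [-0.8,8.2,0,-39.8,5],
])

```text
t: 17.08
tool_pos: [0.6156, 0.1921, 0.3272]
tool_rot: [-2.524, -1.871, 0.0]
contact_force: [0.3, 1.1, 0.3]
opening: 0.0501
```

Emit:
move_arm([
  [0,0,1.5,0,5],
  [0,0,3.5,0,5],
  [0,0,5,0,5],
  [0,0,5,0,5],
])

```text
t: 17.58
tool_pos: [0.6141, 0.1928, 0.2741]
tool_rot: [-2.519, -1.874, 0.007]
contact_force: [0.7, -0.5, -0.2]
opening: 0.0497
```

```bash
python3 snap.py p17 190,130,310,270 180,130,330,250; python3 - <<'E'
from station import sensors
import numpy as np
from scipy.spatial.transform import Rotation as Ro
o=sensors.get_obs();r=Ro.from_rotvec(o["tool_rot"]).as_matrix()
u=np.array([.9587,-.2844,0]);v=np.array([.2844,.9587,0]);V=np.array([.594,.1395,.23])
g=V+.007*u+.056*v;g[2]=.205
print(100*r.T@(g-o["tool_pos"]),np.degrees(np.arctan2(r[1,0],r[0,0])))
E
```

```text
{'t': np.float64(17.675), 'q': array([ 0.1885,  0.0839,  1.5325, -0.    ,  1.5257,  0.4803]), 'tool_pos': array([0.6153, 0.1929, 0.277 ]), 'tool_rot': array([-2.5207e+00, -1.8746e+00,  6.0000e-04]), 'contact_force': array([ 0.2092, -0.726 ,  1.035 ]), 'opening': np.float64(0.0503)}
[-0.12007404  0.18236381  7.20132625] 73.27575965054314
```

View pics/c_p17.png

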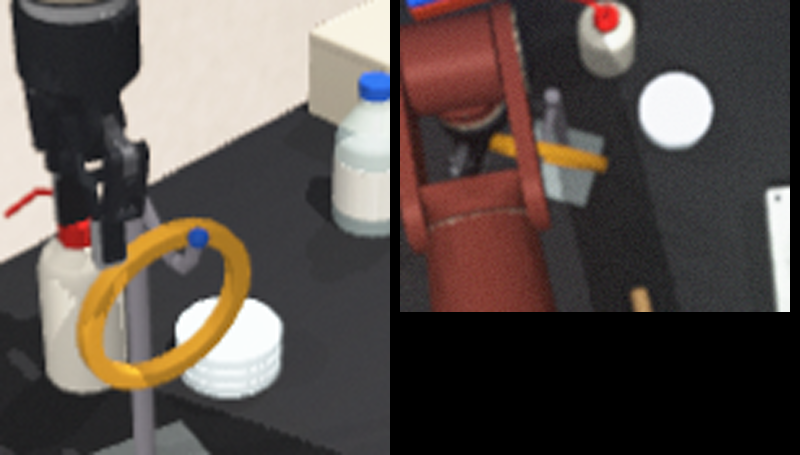

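Fingers are over the rim's +v side, one on each side, clear of post and ball. Descending and gripping lightly.

Emit:
move_arm([
  [0,0.1,1.5,0,5],
  [0,0.2,3,0,5],
  [0,0.2,4.5,0,5],
  [0,0.2,6,0,5],
  [0,0.2,6.5,0,5],
])

```text
t: 18.3
tool_pos: [0.6165, 0.192, 0.2101]
tool_rot: [-2.52, -1.874, 0.004]
contact_force: [-0.4, 0.3, -0.2]
opening: 0.05
```

```bash
python3 snap.py p18 190,130,310,270 180,130,330,250
```

```text
{'t': np.float64(18.4), 'q': array([0.1867, 0.1269, 1.5964, 0.    , 1.4199, 0.4787]), 'tool_pos': array([0.6169, 0.1921, 0.2112]), 'tool_rot': array([-2.5203e+00, -1.8743e+00,  2.2000e-03]), 'contact_force': array([ 0.6132, -0.8423, -0.3783]), 'opening': np.float64(0.0501)}
```

View pics/c_p18.png

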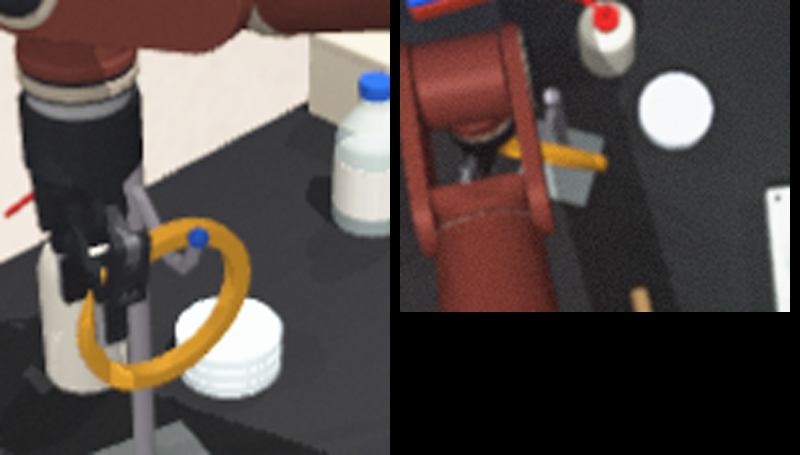

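Emit:
move_arm([
  [0,0,0,0,3.5],
  [0,0,0,0,2.2],
  [0,0,0,0,1.6],
  [0,0,0,0,1.0],
  [0,0,0,0,0.8],
], newtons=20)

```text
t: 19.02
tool_pos: [0.6173, 0.1922, 0.2126]
tool_rot: [2.521, 1.875, 0.0]
contact_force: [0.9, 0.4, 1.1]
opening: 0.0138
```

Emit:
move_arm([
  [0,0,-0.2,0,0.8],
  [0,-0.3,-0.3,0,0.8],
  [0,-0.6,-0.3,0,0.8],
  [0,-0.9,-0.3,0,0.8],
  [0,-0.9,0,0,0.8],
])

```text
t: 19.65
tool_pos: [0.6085, 0.1949, 0.2124]
tool_rot: [2.521, 1.875, 0.001]
contact_force: [0.4, -0.1, -1.0]
opening: 0.0138
```

```bash
python3 snap.py p19 190,130,310,270 180,130,330,250
```

```text
{'t': np.float64(19.75), 'q': array([0.1934, 0.1091, 1.6144, 0.    , 1.4184, 0.4852]), 'tool_pos': array([0.6085, 0.1948, 0.212 ]), 'tool_rot': array([-2.5206e+00, -1.8748e+00,  4.0000e-04]), 'contact_force': array([ 0.3651,  0.1271, -0.2308]), 'opening': np.float64(0.0141)}
```

View pics/c_p19.png

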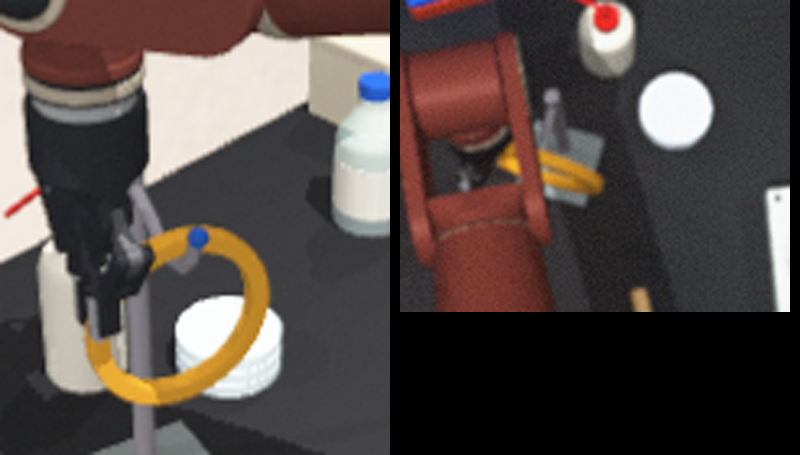

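The ring now stands vertical and square to the hook, about at u = 0. Seating and opening.

Emit:
move_arm([
  [0,0,0.1,0,0.8],
  [0,0,0.2,0,0.8],
  [0,0,0.3,0,0.8],
  [0,0,0.3,0,0.8],
])

```text
t: 20.25
tool_pos: [0.6092, 0.1947, 0.2101]
tool_rot: [2.52, 1.874, 0.002]
contact_force: [-0.3, 0.1, 5.8]
opening: 0.0134
```

Emit:
move_arm([
  [0,0,0,0,1.5],
  [0,0,0,0,1.7],
  [0,0,0,0,2.0],
  [0,0,0,0,3.0],
  [0,0,0,0,5],
])

```text
t: 20.88
tool_pos: [0.6086, 0.1947, 0.2092]
tool_rot: [-2.521, -1.875, 0.0]
contact_force: [-1.3, 0.5, -0.3]
opening: 0.047
```

```bash
python3 snap.py p20 190,130,310,270 180,130,330,250
```

```text
{'t': np.float64(20.975), 'q': array([0.1933, 0.1112, 1.6167, 0.    , 1.4136, 0.4852]), 'tool_pos': array([0.6087, 0.1948, 0.2093]), 'tool_rot': array([2.5209e+00, 1.8748e+00, 1.0000e-04]), 'contact_force': array([ 0.2963, -0.3013, -0.4517]), 'opening': np.float64(0.05)}
```

View pics/c_p20.png

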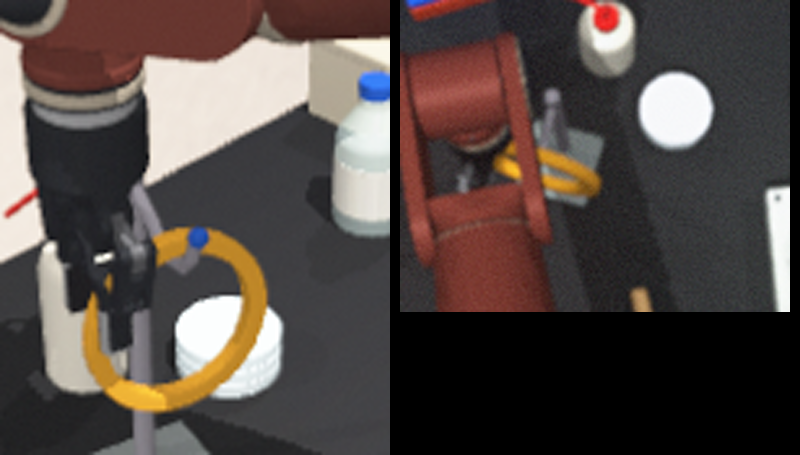

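Good. Straight up out, then away, and measure again.

Emit:
move_arm([
  [0,0,-2,0,5],
  [0,0,-5,0,5],
  [0,0,-8,0,5],
  [0,0,-11,0,5],
  [0,0,-14,0,5],
])

```text
t: 21.6
tool_pos: [0.6088, 0.1948, 0.3524]
tool_rot: [2.52, 1.874, 0.003]
contact_force: [0.2, -0.0, 1.0]
opening: 0.05
```

Emit:
move_arm([
  [4,-4,0,0,5],
  [8,-8,0,0,5],
  [12,-12,0,0,5],
  [15,-15,0,0,5],
  [15,-15,0,0,5],
])

```text
t: 22.22
tool_pos: [0.5067, 0.384, 0.3512]
tool_rot: [-2.517, -1.88, -0.003]
contact_force: [0.4, -0.6, 0.4]
opening: 0.0503
```

Emit:
move_arm([
  [0,0,0,0,5],
  [0,0,0,0,5],
  [0,0,0,0,5],
  [0,0,0,0,5],
  [0,0,0,0,5],
])

```text
t: 22.85
tool_pos: [0.5084, 0.3813, 0.3493]
tool_rot: [-2.521, -1.874, 0.0]
contact_force: [0.4, 0.7, 0.6]
opening: 0.0502
```

```bash
python3 snap.py p21 60,100,460,400 100,100,460,300; cp d_p21.pkl a.pkl; python3 snap.py p22 190,140,310,270 180,130,330,250
python3 - <<'E'
from h import *;import pickle
A=pickle.load(open("a.pkl","rb"));B=pickle.load(open("d_p22.pkl","rb"))
u=np.array([.9587,-.2844,0]);v=np.array([.2844,.9587,0]);V=np.array([.594,.1395,.23])
for d in(A,B):
    c={}
    for n,r in(("side",(190,180,275,270)),("top",(195,160,270,215))):
        P=pts(mask(d[n],(14,130,80),(32,255,255),r)).astype(np.float32)
        hull=cv2.convexHull(P).reshape(-1,2);c[n]=(hull.min(0)+hull.max(0))/2;print(n,len(P),hull.min(0),hull.max(0))
    X,e=tri(d["side"],[c["side"]],d["top"],[c["top"]]);print("centre",X,e,"rel u,v,z",(X-V)@u,(X-V)@v,X[2]-.23)
E
```

```text
{'t': np.float64(22.95), 'q': array([0.5268, 0.0375, 1.4625, 0.    , 1.6417, 0.8189]), 'tool_pos': array([0.5083, 0.3814, 0.3493]), 'tool_rot': array([-2.5211e+00, -1.8745e+00,  1.0000e-04]), 'contact_force': array([ 0.2175,  0.1374, -0.1327]), 'opening': np.float64(0.0497)}
{'t': np.float64(23.05), 'q': array([ 0.527 ,  0.0375,  1.4625, -0.    ,  1.6417,  0.8189]), 'tool_pos': array([0.5082, 0.3816, 0.3493]), 'tool_rot': array([ 2.5209e+00,  1.8748e+00, -1.0000e-04]), 'contact_force': array([-0.1998,  0.0111, -0.7304]), 'opening': np.float64(0.0497)}
side 1152 [216. 199.] [272. 256.]
top 529 [211. 183.] [257. 205.]
centre [0.59048782 0.14111672 0.18292035] 0.0025082515801079903 rel u,v,z -0.0038269239969100895 0.0005510899858703466 -0.04707964818969909
side 1152 [216. 199.] [272. 256.]
top 533 [211. 183.] [257. 205.]
centre [0.59048782 0.14111672 0.18292035] 0.0025082515801079903 rel u,v,z -0.0038269239969100895 0.0005510899858703466 -0.04707964818969909
```

View pics/c_p22.png

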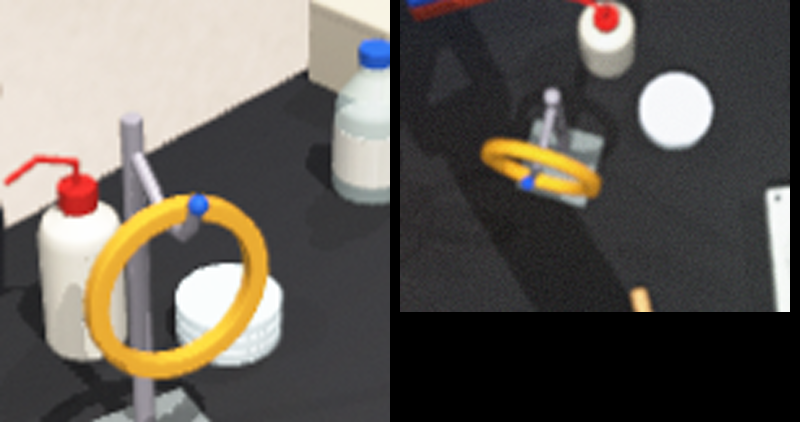

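View pics/c_p21.png

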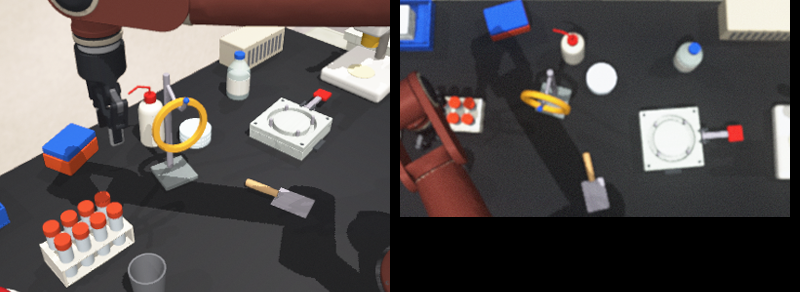

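```bash
python3 - <<'E'
from h import *;import pickle
d=pickle.load(open("d_p22.pkl","rb"));T=d["top"]
u=np.array([.9587,-.2844,0]);v=np.array([.2844,.9587,0]);V=np.array([.594,.1395,.23])
m=mask(T,(14,130,80),(32,255,255),(195,160,270,215))
for c in range(230,240,2):
    r=np.where(m[:,c])[0];k=np.split(r,np.where(np.diff(r)>1)[0]+1);print(c,[(a[0],a[-1]) for a in k])
    if len(k)==2:
        a=plane(T,[(c,k[0].mean())],.245)[0];b=plane(T,[(c,k[1].mean())],.123)[0];print((a-V)@u,(b-V)@u,(a-V)@v,(b-V)@v,"tilt deg",np.degrees(np.arctan2((a-b)@u,.122)))
E
```

```text
230 [(np.int64(186), np.int64(191))]
232 [(np.int64(186), np.int64(191)), (np.int64(198), np.int64(201))]
-0.0010078331890304207 -0.0130040499373921 0.0022485086918406015 0.007146547747356148 tilt deg 5.615820852916898
234 [(np.int64(187), np.int64(192)), (np.int64(197), np.int64(202))]
-0.002119165756798793 -0.011304951477000063 -0.0038461392722448436 0.0014138574020001714 tilt deg 4.3058652734953755
236 [(np.int64(187), np.int64(192)), (np.int64(198), np.int64(202))]
-0.0005562002397218814 -0.011055386341776061 -0.009116462350962124 -0.004762945300951826 tilt deg 4.918692956341613
238 [(np.int64(188), np.int64(193)), (np.int64(198), np.int64(203))]
-0.0016672716056929935 -0.010805933085058412 -0.015205241335579614 -0.010937762533041972 tilt deg 4.283858082779195
```

The ring's top rim is in the bend (u ≈ −1 mm), it tilts only about 5°, it is still between two pictures, and the robot is clear. I am handing in.

```bash
python3 -c "
from station import order
print(order.finish_job())"
```

```text
the job is handed in; nothing more can be done
None
```

The ring is hanging in the bend of the J-hook and the job is handed in at about 23 s of the 64 s allowed. Handing in gives no verdict.

**What I did**
- I pressed the lever down to its stop, about 20 N at the end with the fingertips at 44 mm, and the ring rose onto the pins.
- I gripped the ring by its rim, lifted it clear and lowered it over the hook tip. I let it swivel down in the grip and then released it.
- At first it hung about 14 mm towards the post, with roughly 1 mm of height margin. I gripped it again, squared it up and re-seated it in the bend.

**Last checks**

| Check | Measured | Required |
|---|---|---|
| Centre, horizontal distance from the valley | about 4 mm | below 35 mm |
| Centre, height below the valley | about 47 mm | 45 to 72 mm |
| Tilt from upright | about 5° | within about 20° |
| Movement between two pictures 0.1 s apart | none | below 0.06 m/s |

The gripper stood well clear at hand-in with no contact force. The bystanders look unmoved in the last pictures; I did not measure their positions.

**What disagreed**
- **Height margin:** geometry gives about 49 mm below the valley for a ring seated in the bend, and I measured 47 mm. The two camera rays missed each other by 2.5 mm, so the margin over the 45 mm limit is no better than the measurement error.
- **Contact on the hook:** while opening at the first release, the gripper pressed on the hook tip with about 17 N in all (13.6 N sideways, 10 N upward). That is below the 40 N limit, and I backed off at once.

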